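Refit the nursery camera on its pan base

ROBOT

A 6-joint arm with a two-finger parallel gripper is mounted at the origin on the work surface. World frame = base frame: x ahead of the robot, y to its left, z up, the work surface at z = 0. Lengths are in m, angles in rad, forces in N, time in s.
With the tool pointing down it reaches from about 0.275 to 0.75 m from the base axis. Payload 10.2 kg.
Tool frame: the origin (TCP) lies at the very end of the fingers, on their centre line; the grasp point (between the pads) lies 19 mm behind it (robot.grip_depth is the distance from the TCP to the grasp point, in m); z points along the fingers, y is the line along which they close (so a half turn about z gives the same grasp; the last joint's range is limited). The gripper opens to 88 mm and grips with 3 to 60 N. Pads are 18 mm wide; open, the fingers measure 123 mm over their backs; the gripper's body (75 mm by 187 mm) begins 45 mm behind the grasp point.
Start: joints at [1.085, 0.313, 1.498, -0, 1.331, -0.223], TCP at [0.136, 0.507, 0.208] pointing down, gripper open.
Joint ranges: [-2.94, 2.94], [-0.97, 2.17], [0.19, 2.56], [-1.23, 4.37], [0.02, 3.11], [-2.88, 2.88]. Speed limits (rad/s): [2.39, 2.39, 3.01, 3.14, 3.14, 3.14].

INTERFACE

Orientations are given as a unit quaternion [w, x, y, z].
In Python, from station import robot, get_image, get_calibration gives the robot as it stands.
- The arm moves only by the shell command python3 -m crank 'ROWS' [OPENING] [FORCE]. ROWS is a JSON object of lists of equal length, an entry for each row: "delta_pos": the shift along the tool's x, y, z in units of 30 mm (1.0 is 30 mm), a list of three; "dr": the turn, a rotation vector about the tool's x, y, z in units of 6 degrees (1.0 is 6 degrees), a list of three. In form: {"delta_pos": [[tx, ty, tz], ...], "dr": [[wx, wy, wz], ...]}. A call has 1 to 20 rows; each row shifts and turns the commanded pose from where the row before left it, along the tool's axes as they then stand; what a row does not reach is not made up. A row lasts 1/12 s, in which the tool goes at most 41.7 mm and 7.16 degrees, less where a joint would pass 70% of its speed; a pose out of reach is approached as far as the arm can. A call is refused whole if a number of a shift passes 1 or a number of a turn 1, either way. A call with a gripper value outside its range is refused whole. OPENING is the finger opening in mm, from 0 to 88.1, set as the call begins (- or left out, the last holds). The fingers move at their own pace and stop on an object; FORCE is the grip in N (left out, the last holds). Time passes only in rows, so rows that do not move let the fingers close. It gives the time, the measured TCP pose, the force, the opening and the grip force at its end, in the units of the state.
- robot.get_state(): the state, without advancing time (a new reading comes with each control period).
- get_image(name): name is "side" or "top" or "wrist"; returns (picture, depth): 420x560x3 uint8, red, green, blue; 420x560 float32, m along the optical axis (not along the pixel's ray), 0 where there is no reading.
- get_calibration(name): a dict with "mtx" (3x3 intrinsics, pixels), "distortion" ([k1, k2, p1, p2, k3] as OpenCV has them; the pictures are not rectified), "T" (4x4, takes a point from camera to world coordinates). Camera axes: x right, y down, z forward; pixel columns grow to the right and rows downward; lengths in m; the calibration is good to about 2 mm. A picture is of the moment at which its call begins: read the wrist's pose just before it. get_calibration takes no time and is no camera call; for the wrist camera it gives the pose at the moment of the call.
- robot.close_job(): hands the job in; it is judged then, once.
The state is a dict: "time": time; "joint_positions": joint angles; "dq": joint speeds; "joint_torque": joint torques, N m; "eef_pos": TCP position; "tool_rot": TCP orientation; "force": force on the tool from outside, world axes, zero at the start; "torque": the same for the moment, N m; "finger_gap": finger opening in m; "gripper_force": force on a finger pad.
Only numpy, scipy, OpenCV 4.12 (cv2) and the standard library are available. Lean on these libraries where they do the work, as an engineer would, in place of code of your own. Each camera call takes 0.05 s, during which the arm holds its last target. There are 200 camera calls.

TASK

Put the monitor camera back on its pan base: lower it over the spindle and turn it gently, with only light pressure, until its keyway drops over the spindle's key and it sits fully down on the base. Leave it with the lens facing the crib, straight over the base's green front mark, and let go; never lean hard on the base, its gears are delicate, and leave the other things on the dresser where they are.

Things in the scene. Friction and masses are not known exactly. Their poses are not given: they have to be found in the camera images.
- camera_centre (a point): Centre, half-way up, of the loose monitor camera: upright white block, 56 mm deep (x), 52 mm wide (y), 74 mm tall, 0.18 to 0.30 kg, standing on four 1.5 mm rubber feet. x points out of the lens (black disc, 5 mm proud of the front; a grey line on the top lies on the lens side). Left and right faces (y) are flat and plain: grip there from above, across the 52 mm, in the upper half.
- camera: The same camera; origin at the centre of its underside, level with the feet's soles, same axes. There opens a round socket, 23.6 mm across, 22 mm deep, with one keyway 6.6 mm wide, as deep as the socket, running from it towards the front, exactly under the lens (x).
- camera_lens (a point): Middle of the camera's lens, on its front face: 28 mm in front of the camera's axis and 45 mm above its underside; same axes as the camera.
- pan_base: The pan base, stuck to the dresser: white puck 86 mm across, 30 mm high; origin on its axis, on the dresser. x points to its front, towards the crib on the robot's left (green lamp on the rim, green mark on the deck). Over 30 N from the camera damages it: land at 10 mm/s or less. The camera's feet stop 9.5 mm above the deck until its keyway meets the key within about 0.06 rad; then it goes down.
- base_deck (a point): Centre of the base's flat top, 30 mm above the dresser; same axes as the base. When home, the camera's feet stand on the deck, its centre 37 mm above. The spindle's angle, which these axes do not show, was left 0.3 to 1.3 rad (17 to 75 degrees) clockwise, seen from above, of the base's front: its key can be seen, or found by turning the camera on it.
- spindle_top (a point): Top of the spindle, on the base's axis, 20 mm above the deck (axes of the base, not of the spindle). Dark steel, 22 mm across, top 4 mm tapered to 15 mm. One white key on its side, 5 mm wide, out to 15 mm from the axis, from the deck to 11 mm above it. It turns far either way against 0.09 N m of friction and stays where left; a light press (4 N) does not drag it, a hard press or side push can.
- night_light_centre (a point): Centre of the loose night light (to be left alone): white round base with a toggle switch and a warm white dome, 76 mm across, 96 mm tall, standing upright; the point is 48 mm above the dresser.
- snack_cup_centre (a point): Centre of the loose steel snack cup with a blue twist cap (to be left alone): 72 mm across, 82 mm tall; the point is 41 mm above the dresser.
- pacifier_centre (a point): Centre of the loose orange pacifier (to be left alone), lying on its ring with the teat up: 42 mm across, 43 mm tall; the point is 20 mm above the dresser.
Mind the look-alikes: they are no part of the job. Leave any yellow look-alike of the camera alone.

How it is judged:
On the way:
1. the camera sits fully down on the pan base, on its axis and upright, with the key in its keyway (z of camera_centre in the frame of base_deck between 0.034 and 0.0395 m and horizontal distance between camera_centre and base_deck below 0.0035 m and angle between camera_centre's own z axis and vertical below 0.06 rad), for 0.2 s.
At the end, for the whole second after the job is handed in: Camera let go and fully down on the base (centre 37 mm above the deck within 2.5 mm, within 3.5 mm of its axis, upright within 0.06 rad), its lens facing the base's front within 0.12 rad (7 degrees); night light, snack cup and pacifier within 20 mm of their starts (all of step 1 and distance of each of night_light_centre, snack_cup_centre, pacifier_centre from where it was at the start of the episode below 0.02 m and angle between the x axis of camera_centre and the x axis of base_deck, either way round below 0.12 rad and x of camera_lens in the frame of base_deck above 0.02 m); the robot touches nothing.
It fails at once if the camera is pressed on or knocked against the pan base with more than 30 N (contact force between camera and pan_base above 30 N).
It fails at once if the night light, the snack cup or the pacifier is pushed more than 20 mm (distance of any of night_light_centre, snack_cup_centre, pacifier_centre from where it was at the start of the episode above 0.02 m).
It also fails if it takes over 61 s, if anything falls off the work surface, if the arm or the gripper's body presses on something with over 40 N, if the wrist force passes 120 N, or if a joint passes its speed limit or range.

## Working session

There is one attempt and no reset: what is moved stays moved. The work goes in short steps, Python scripts to look and compute and a shell command to move; the robot and the scene stay as the last step left them, time stands still between calls to the robot, and variables do not carry over. Pictures are saved under pics/ and viewed, at most 10 in all, crops included, and the job is handed in when it is done.

```bash
mkdir -p pics; ls; cat > h.py <<'E'
import numpy as np, cv2
from station import robot, get_image, get_calibration
def snap(n,f):
    c=get_calibration(n); im,d=get_image(n); cv2.imwrite(f'pics/{f}.png',im[:,:,::-1]); np.savez(f'pics/{f}.npz',im=im,d=d,mtx=c['mtx'],dist=c['distortion'],T=c['T'])
def load(f): return np.load(f'pics/{f}.npz')
def w(f,u,v,z=None,r=0):
    c=load(f); p=cv2.undistortPoints(np.array([[[u,v]]],float),c['mtx'],c['dist'])[0,0]; ray=np.array([p[0],p[1],1.]); T=c['T']
    if z is None:
        D=c['d'][int(v)-r:int(v)+r+1,int(u)-r:int(u)+r+1]; s=np.median(D[D>0])
    else: s=(z-T[2,3])/(T[:3,:3]@ray)[2]
    return T[:3,:3]@(ray*s)+T[:3,3]
E
python3 - <<'E'
from h import *
for n in('top','side','wrist'): snap(n,n+'0')
a=[cv2.imread(f'pics/{n}0.png') for n in('top','side')]
s=robot.get_state(); print(s)
E
```

```text
pics
{'time': 0.15, 'joint_positions': array([ 1.08461347e+00,  3.13324188e-01,  1.49822113e+00,  2.54169038e-06,
        1.33100583e+00, -2.23380715e-01]), 'dq': array([-1.23826842e-03, -6.67009025e-04, -1.42612562e-03,  1.56655264e-03,
       -1.26008165e-03, -5.01886551e-05]), 'joint_torque': array([ 8.13688748e-04, -4.02311146e+01, -2.52319390e+01,  6.94343657e-02,
        3.44253180e-02, -9.21394076e-05]), 'eef_pos': array([0.1362931 , 0.50679137, 0.20790676]), 'tool_rot': array([-1.67641819e-04,  1.31023547e-01,  9.91379141e-01, -4.48973904e-04]), 'force': array([-0.18966821,  0.0742241 ,  0.6636694 ]), 'torque': array([ 0.02130628, -0.03085342, -0.0279913 ]), 'gripper_force': 0.0, 'finger_gap': 0.08781080403350204}
```

View pics/top0.png

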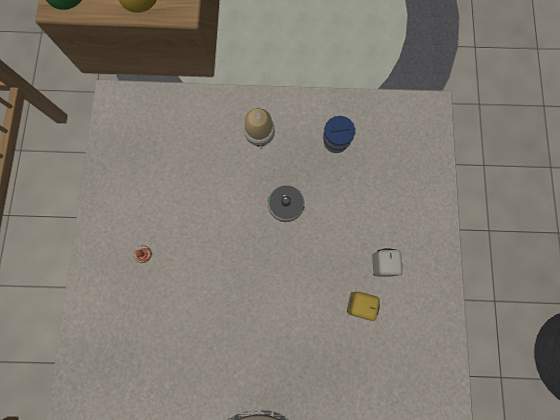

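View pics/side0.png

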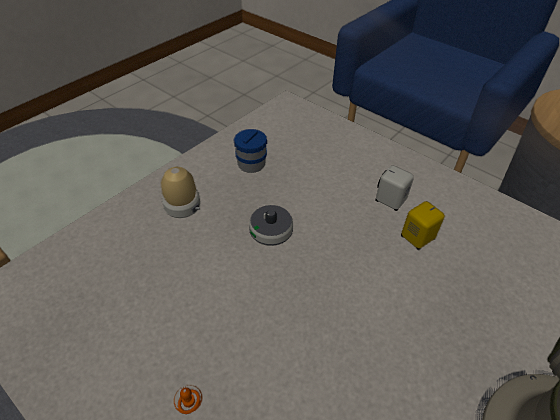

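```bash
python3 - <<'E'
from h import *
for u,v in((286,203),(286,199),(389,262),(365,306),(143,254),(339,132),(258,125),(250,415)): print(u,v,w('top0',u,v).round(4),w('top0',u,v,0).round(3))
t=cv2.imread('pics/top0.png'); s=cv2.imread('pics/side0.png')
g=lambda im,u,v,k=40: cv2.resize(im[v-30:v+30,u-k:u+k],(400,300),interpolation=cv2.INTER_CUBIC)
wr=cv2.resize(cv2.imread('pics/wrist0.png'),(400,300))
cv2.imwrite('pics/c1.png',np.vstack([np.hstack([g(t,286,203),g(t,389,275)]),np.hstack([g(s,271,222),wr])]))
E
```

```text
286 203 [ 0.569  -0.0416  0.0516] [ 0.581 -0.042  0.   ]
286 199 [ 0.5821 -0.0413  0.036 ] [ 0.591 -0.041  0.   ]
389 262 [ 0.4406 -0.2679  0.0737] [ 0.447 -0.288  0.   ]
365 306 [ 0.3466 -0.2153  0.0718] [ 0.345 -0.23   0.   ]
143 254 [0.4453 0.2829 0.0204] [0.447 0.29  0.   ]
339 132 [ 0.737  -0.1593  0.0731] [ 0.768 -0.17   0.   ]
258 125 [0.7404 0.0279 0.0905] [0.78  0.035 0.   ]
250 415 [0.109  0.0217 0.0016] [0.109 0.022 0.   ]
```

View pics/c1.png

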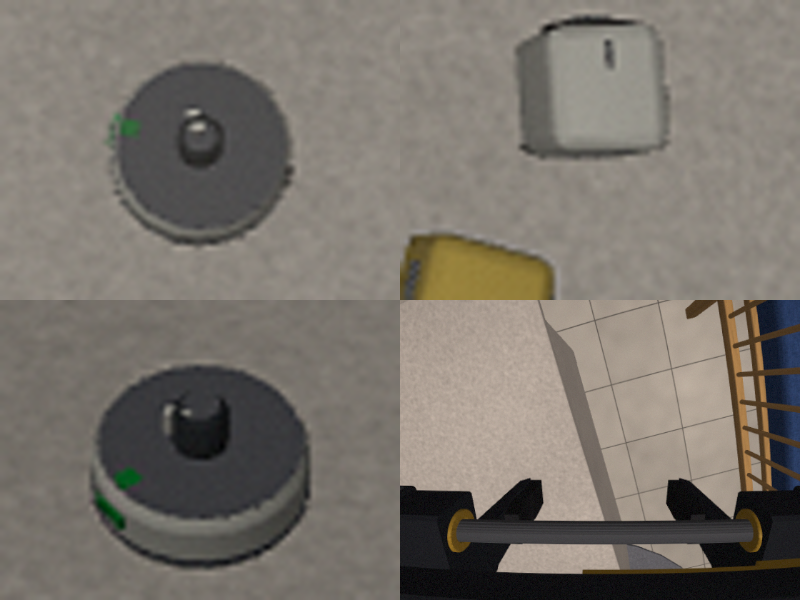

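```bash
cat >> h.py <<'E'
from scipy.spatial.transform import Rotation as R
def pose():
    s=robot.get_state(); q=s['tool_rot']; return s,np.array(s['eef_pos']),R.from_quat(q,scalar_first=True)
def go(p,yaw=None):
    "total delta in tool units for world target p; yaw (deg) of tool y"
    s,e,r=pose(); d=r.inv().apply(np.array(p)-e)/.03
    y=r.apply([0,1,0]); cy=np.degrees(np.arctan2(y[1],y[0]))
    print('t',round(s['time'],2),'pos',e.round(4),'yawY',cy.round(2),'zaxis',r.apply([0,0,1]).round(3),'dpos units',d.round(2), 'wz units', None if yaw is None else round(-(((yaw-cy+180)%360)-180)/6,2),'F',np.round(s['force'],1))
E
python3 - <<'E'
from h import *
s,e,r=pose(); T=get_calibration('wrist')['T']
print(r.inv().apply(T[:3,3]-e), r.inv().as_matrix()@T[:3,:3])
go([.40,-.268,.208],-90)
E
```

```text
[ 7.12574716e-02  1.58796287e-04 -1.76411340e-01] [[ 8.95138153e-04 -9.60373158e-01 -2.78715978e-01]
 [ 9.99999599e-01  8.71222138e-04  2.09673798e-04]
 [ 4.14584428e-05 -2.78716054e-01  9.60373552e-01]]
t 0.15 pos [0.1363 0.5068 0.2079] yawY 74.94 zaxis [-0.    -0.001 -1.   ] dpos units [-1.520e+01 -2.266e+01  1.000e-02] wz units 27.49 F [-0.2  0.1  0.7]
```

```bash
python3 -m crank '{"delta_pos":[[-0.66,-0.98,0],[-0.66,-0.98,0],[-0.66,-0.98,0],[-0.66,-0.98,0],[-0.66,-0.98,0],[-0.66,-0.98,0],[-0.66,-0.98,0],[-0.66,-0.98,0],[-0.66,-0.98,0],[-0.66,-0.98,0],[-0.66,-0.98,0],[-0.66,-0.98,0],[-0.66,-0.98,0],[-0.66,-0.98,0],[-0.66,-0.98,0],[-0.66,-0.98,0],[-0.66,-0.98,0],[-0.66,-0.98,0],[-0.66,-0.98,0],[-0.66,-0.98,0]],"dr":[[0,0,0],[0,0,0],[0,0,0],[0,0,0],[0,0,0],[0,0,0],[0,0,0],[0,0,0],[0,0,0],[0,0,0],[0,0,0],[0,0,0],[0,0,0],[0,0,0],[0,0,0],[0,0,0],[0,0,0],[0,0,0],[0,0,0],[0,0,0]]}' 88
python3 -m crank '{"delta_pos":[[-0.66,-0.98,0],[-0.66,-0.98,0],[-0.66,-0.98,0],[0,0,0],[0,0,0],[0,0,0],[0,0,0],[0,0,0],[0,0,0],[0,0,0],[0,0,0],[0,0,0],[0,0,0],[0,0,0],[0,0,0],[0,0,0],[0,0,0]],"dr":[[0,0,0],[0,0,0],[0,0,0],[0,0,1],[0,0,1],[0,0,1],[0,0,1],[0,0,1],[0,0,1],[0,0,1],[0,0,1],[0,0,1],[0,0,1],[0,0,1],[0,0,1],[0,0,1],[0,0,1]]}'
python3 -m crank '{"delta_pos":[[0,0,0],[0,0,0],[0,0,0],[0,0,0],[0,0,0],[0,0,0],[0,0,0],[0,0,0],[0,0,0],[0,0,0],[0,0,0],[0,0,0],[0,0,0],[0,0,0],[0,0,0],[0,0,0]],"dr":[[0,0,1],[0,0,1],[0,0,1],[0,0,1],[0,0,1],[0,0,1],[0,0,1],[0,0,1],[0,0,1],[0,0,1],[0,0,1],[0,0,1],[0,0,1],[0,0,0.5],[0,0,0],[0,0,0]]}'
python3 - <<'E'
from h import *
go([.44,-.268,.208],-90); snap('wrist','w1'); print(pose()[0]['joint_positions'].round(2))
E
```

```text
time: 1.82
eef_pos: [0.3661, -0.1656, 0.2082]
tool_rot: [-0.0, 0.131, 0.991, 0.0]
force: [0.3, 0.7, 0.6]
finger_gap: 0.0879
gripper_force: 0.0
time: 3.23
eef_pos: [0.4004, -0.2642, 0.2081]
tool_rot: [-0.0, 0.762, 0.647, -0.0]
force: [0.3, 0.1, -0.4]
finger_gap: 0.0881
gripper_force: 0.0
time: 4.57
eef_pos: [0.4004, -0.2642, 0.2082]
tool_rot: [-0.0, 1.0, 0.0, -0.0]
force: [0.6, 0.0, -0.6]
finger_gap: 0.0885
gripper_force: 0.0
t 4.57 pos [ 0.4004 -0.2642  0.2082] yawY -89.95 zaxis [-0.  0. -1.] dpos units [1.32 0.13 0.01] wz units 0.01 F [ 0.6  0.  -0.6]
[-0.83  0.21  1.63 -0.    1.3   0.74]
```

View pics/w1.png

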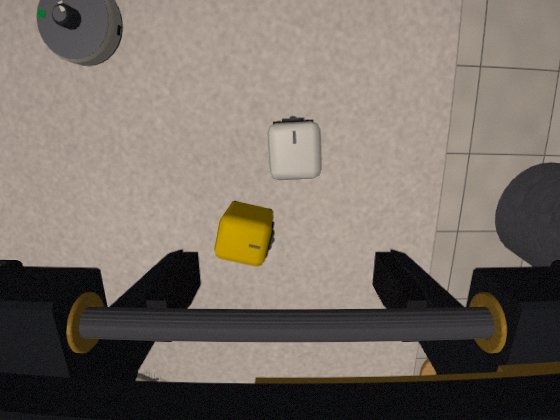

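```bash
cat >> h.py <<'E'
def cloud(f):
    c=load(f); h,wd=c['d'].shape; u,v=np.meshgrid(np.arange(wd),np.arange(h))
    p=cv2.undistortPoints(np.stack([u,v],-1).reshape(-1,1,2).astype(float),c['mtx'],c['dist'])[:,0]
    P=np.c_[p,np.ones(len(p))]*c['d'].reshape(-1,1); return (P@c['T'][:3,:3].T+c['T'][:3,3]).reshape(h,wd,3),c['im'].astype(int)
E
python3 - <<'E'
from h import *
P,im=cloud('w1')
m=np.zeros(P.shape[:2],bool); m[100:190,255:335]=1
m&=(P[...,2]>.070)&(P[...,2]<.079)&(im.min(-1)>60)
print(m.sum(),np.median(P[m][:,2]))
xy=P[m][:,:2].astype(np.float32)*1000
print(cv2.minAreaRect(xy),xy.mean(0),xy.min(0),xy.max(0))
ln=m&(im.sum(-1)<350)
for z in(.074,): print(w('w1',294,131,z),w('w1',295,143,z), [w('w1',u,v,z).round(4) for u,v in((270,126),(319,126),(270,176),(320,176),(269,150),(321,150))])
E
```

```text
2594 0.07332712730203408
((443.5141906738281, -272.1999206542969), (52.661502838134766, 48.03722381591797), 1.9727636575698853) [ 444.17892 -272.46036] [ 417.0035  -296.65332] [ 470.1403  -247.60689]
[ 0.46274169 -0.27149414  0.074     ] [ 0.45154454 -0.27253576  0.074     ] [array([ 0.4673, -0.2488,  0.074 ]), array([ 0.4674, -0.295 ,  0.074 ]), array([ 0.4197, -0.2483,  0.074 ]), array([ 0.4198, -0.2973,  0.074 ]), array([ 0.4449, -0.2476,  0.074 ]), array([ 0.445 , -0.2976,  0.074 ])]
```

```bash
python3 -m crank '{"delta_pos":[[0.72,0.13,0],[0.72,0.14,0],[0,0,0],[0,0,0.8],[0,0,0.8],[0,0,0.8],[0,0,0.8],[0,0,0.8],[0,0,0.5],[0,0,0.5],[0,0,0.4],[0,0,0.23],[0,0,0],[0,0,0]],"dr":[[0,0,-0.33],[0,0,0],[0,0,0],[0,0,0],[0,0,0],[0,0,0],[0,0,0],[0,0,0],[0,0,0],[0,0,0],[0,0,0],[0,0,0],[0,0,0],[0,0,0]]}' 88 20
python3 - <<'E'
from h import *
go([.4437,-.2723,.039],-88); snap('wrist','w2')
E
```

```text
time: 5.78
eef_pos: [0.4438, -0.2718, 0.0397]
tool_rot: [0.0, 1.0, 0.017, -0.0]
force: [0.5, -0.5, -0.2]
finger_gap: 0.0882
gripper_force: 0.0
t 5.78 pos [ 0.4438 -0.2718  0.0397] yawY -88.05 zaxis [-0. -0. -1.] dpos units [-0.    0.02  0.02] wz units -0.01 F [ 0.5 -0.5 -0.2]
```

View pics/w2.png

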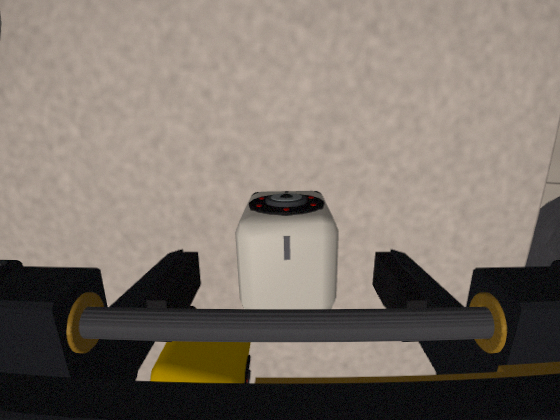

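```bash
python3 -m crank '{"delta_pos":[[0,0,0],[0,0,0],[0,0,0],[0,0,0],[0,0,0],[0,0,0],[0,0,0],[0,0,0],[0,0,0],[0,0,0],[0,0,0],[0,0,0]],"dr":[[0,0,0],[0,0,0],[0,0,0],[0,0,0],[0,0,0],[0,0,0],[0,0,0],[0,0,0],[0,0,0],[0,0,0],[0,0,0],[0,0,0]]}' 40 30
python3 -m crank '{"delta_pos":[[0,0,-0.3],[0,0,-0.6],[0,0,-0.8],[0,0,-0.8],[0,0,-0.8],[0,0,-0.7],[0,0,0],[0,-0.9,0],[0,-0.9,0],[0,-0.9,0],[0,-0.9,0],[0,-0.9,0],[0,-0.9,0],[0,-0.9,0],[0,-0.9,0],[0,-0.4,0],[0,0,0],[0,0,0]],"dr":[[0,0,0],[0,0,0],[0,0,0],[0,0,0],[0,0,0],[0,0,0],[0,0,0],[0,0,0],[0,0,0],[0,0,0],[0,0,0],[0,0,0],[0,0,0],[0,0,0],[0,0,0],[0,0,0],[0,0,0],[0,0,0]]}'
python3 - <<'E'
from h import *
go([.58,-.042,.16],-90); snap('wrist','w3')
a=cv2.imread('pics/w3.png'); cv2.imwrite('pics/w3b.png',cv2.resize(a,(784,588)))
E
```

```text
time: 6.83
eef_pos: [0.4439, -0.2717, 0.0395]
tool_rot: [0.0, 1.0, 0.017, 0.0]
force: [1.0, 0.5, 1.7]
finger_gap: 0.0513
gripper_force: 30.0
time: 8.33
eef_pos: [0.4358, -0.0436, 0.1588]
tool_rot: [-0.0, 1.0, 0.017, -0.001]
force: [-0.6, -0.8, -1.7]
finger_gap: 0.0514
gripper_force: 30.0
t 8.33 pos [ 0.4358 -0.0436  0.1588] yawY -88.01 zaxis [-0.001  0.    -1.   ] dpos units [ 4.8   0.11 -0.04] wz units 0.33 F [-0.6 -0.8 -1.7]
```

View pics/w3b.png

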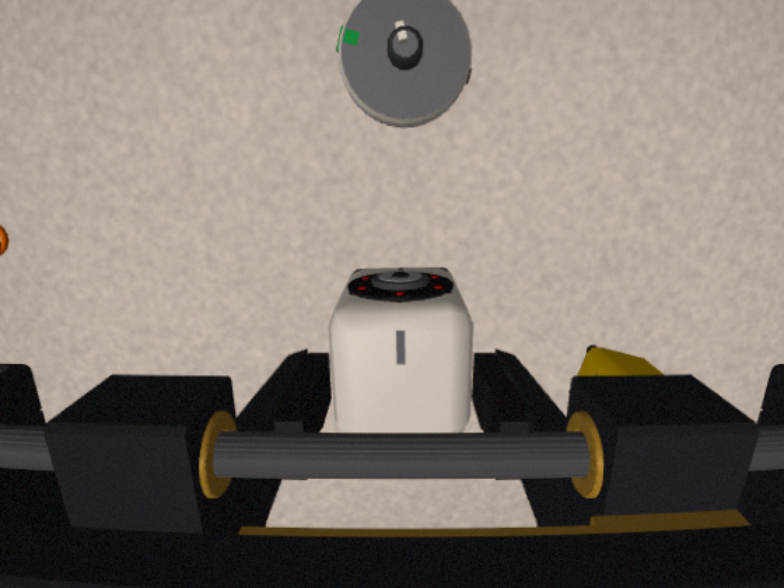

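```bash
cat > base.py <<'E'
from h import *
import sys
from scipy.optimize import least_squares
def run(f,box):
    P,im=cloud(f); u0,v0,u1,v1=box; m=np.zeros(P.shape[:2],bool); m[v0:v1,u0:u1]=1
    Z=P[...,2]; sp=m&(Z>.046)&(Z<.055); dk=m&(Z>.0265)&(Z<.034)
    print('deck z',np.median(Z[dk]),dk.sum())
    # deck outline: undistorted pixel mask boundary -> world at z=.03
    hull=cv2.convexHull(P[dk][:,:2].astype(np.float32))[:,0]; hull=hull[hull[:,0]<P[dk][:,0].max()-.003]
    r=least_squares(lambda q:np.hypot(*(hull-q[:2]).T)-q[2],[.58,-.042,.043],loss='soft_l1',f_scale=.0005).x; print('deck circle',r.round(4))
    print('spindle top',P[sp].mean(0).round(4),sp.sum(), cv2.minEnclosingCircle(P[sp][:,:2].astype(np.float32)))
    k=m&(im.min(-1)>130)&(Z>.033)&(np.hypot(P[...,0]-r[0],P[...,1]-r[1])<.022)
    v,u=np.nonzero(k); print('key px',len(u),u.mean(),v.mean(),P[k].mean(0).round(4))
    g=m&(im[...,1]>im[...,0]+40)&(im[...,1]>im[...,2]+30)&dk
    v2,u2=np.nonzero(g); print('green px',len(u2),u2.mean(),v2.mean(),P[g].mean(0).round(4))
    for c in (r[:2],P[sp].mean(0)[:2]):
        for n,q in(('key',w(f,u.mean(),v.mean(),.041)),('green',P[g].mean(0))):
            d=q[:2]-c; print(n,np.hypot(*d).round(4),np.degrees(np.arctan2(d[1],d[0])).round(1))
if __name__=='__main__': run(sys.argv[1],list(map(int,sys.argv[2:])))
E
python3 base.py w3 235 0 345 95
```

```text
deck z 0.030415359753277277 6336
deck circle [ 0.5789 -0.0409  0.0416]
spindle top [ 0.578  -0.0406  0.0482] 270 ((0.5789442658424377, -0.040024884045124054), 0.010972480289638042)
key px 58 286.0689655172414 21.43103448275862 [ 0.5885 -0.0381  0.0409]
green px 104 250.375 25.990384615384617 [ 0.5866 -0.0072  0.0309]
key 0.01 16.2
green 0.0346 77.1
key 0.0108 13.6
green 0.0345 75.6
```

```bash
python3 -m crank '{"delta_pos":[[0,0,0],[0,0,0],[0,0,0],[0.6,0.15,0],[0.8,0.2,0],[0.8,0.2,0],[0.8,0.2,0],[0.8,0.2,0],[0.6,0.14,0],[0.23,0.05,0],[0,0,0.5],[0,0,0.5],[0,0,0.5],[0,0,0.3],[0,0,0],[0,0,0],[0,0,0]],"dr":[[0,0,-0.72],[0,0,-0.72],[0,0,-0.72],[0,0,0],[0,0,0],[0,0,0],[0,0,0],[0,0,0],[0,0,0],[0,0,0],[0,0,0],[0,0,0],[0,0,0],[0,0,0],[0,0,0],[0,0,0],[0,0,0]]}'
python3 - <<'E'
from h import *
go([.5787,-.0407,.0895],-75); snap('side','s1');snap('wrist','w4')
a=cv2.imread('pics/s1.png')[110:260,170:370]; b=cv2.imread('pics/w4.png')
cv2.imwrite('pics/s1b.png',np.hstack([cv2.resize(a,(400,300),interpolation=2),cv2.resize(b,(400,300))]))
E
```

```text
time: 9.8
eef_pos: [0.5795, -0.0416, 0.1063]
tool_rot: [0.0, 0.992, 0.129, 0.001]
force: [-0.1, -1.1, -2.4]
finger_gap: 0.0512
gripper_force: 30.0
t 9.8 pos [ 0.5795 -0.0416  0.1063] yawY -75.14 zaxis [ 0.001 -0.    -1.   ] dpos units [-0.02 -0.04  0.56] wz units -0.02 F [-0.1 -1.1 -2.4]
```

View pics/s1b.png

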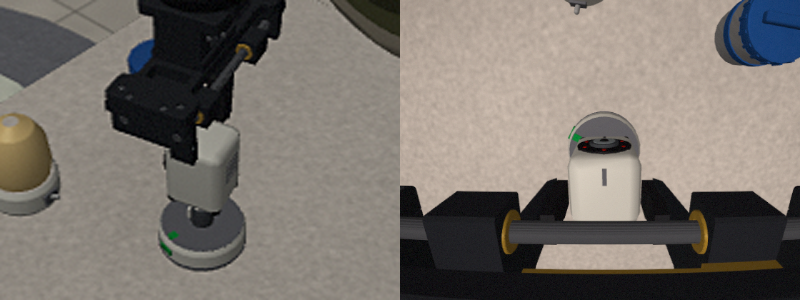

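```bash
python3 -m crank '{"delta_pos":[[-0.02,-0.04,0.1],[0,0,0.1],[0,0,0.1],[0,0,0.1],[0,0,0.04],[0,0,0.027],[0,0,0.027],[0,0,0.027],[0,0,0.027],[0,0,0.027],[0,0,0.027],[0,0,0.027],[0,0,0.027],[0,0,0.027],[0,0,0.027],[0,0,0.027]],"dr":[[0,0,0],[0,0,0],[0,0,0],[0,0,0],[0,0,0],[0,0,0],[0,0,0],[0,0,0],[0,0,0],[0,0,0],[0,0,0],[0,0,0],[0,0,0],[0,0,0],[0,0,0],[0,0,0]]}'
python3 -c "
from h import *
go([.5787,-.0407,.0695],-75); print(pose()[0]['torque'])"
```

```text
time: 11.23
eef_pos: [0.5784, -0.0402, 0.0833]
tool_rot: [0.0, 0.992, 0.13, 0.0]
force: [0.8, -1.1, -2.5]
finger_gap: 0.0512
gripper_force: 30.0
t 11.23 pos [ 0.5784 -0.0402  0.0833] yawY -75.11 zaxis [ 0. -0. -1.] dpos units [0.01 0.02 0.46] wz units -0.02 F [ 0.8 -1.1 -2.5]
[-0.06931461  0.08786778 -0.00690754]
```

```bash
python3 -m crank '{"delta_pos":[[0,0,0.027],[0,0,0.027],[0,0,0.027],[0,0,0.027],[0,0,0.02]],"dr":[[0,0,0],[0,0,0],[0,0,0],[0,0,0],[0,0,0]]}' | sed -n 2,4p
python3 -m crank '{"delta_pos":[[0,0,0.02],[0,0,0.02]],"dr":[[0,0,0],[0,0,0]]}'| sed -n 2,4p
```

```text
eef_pos: [0.5783, -0.0402, 0.0794]
tool_rot: [0.0, 0.992, 0.129, 0.0]
force: [-0.1, 0.0, -2.2]
eef_pos: [0.5783, -0.0402, 0.0782]
tool_rot: [0.0, 0.992, 0.13, 0.0]
force: [1.1, 0.5, -1.4]
```

```bash
python3 -m crank '{"delta_pos":[[0,0,0.02],[0,0,0.02]],"dr":[[0,0,0],[0,0,0]]}' | sed -n 2,4p
python3 -m crank '{"delta_pos":[[0,0,0],[0,0,0]],"dr":[[0,0,0],[0,0,0]]}'| sed -n 2,4p
```

```text
eef_pos: [0.5783, -0.0402, 0.077]
tool_rot: [0.0, 0.992, 0.13, 0.0]
force: [0.1, -0.4, -2.2]
eef_pos: [0.5783, -0.0402, 0.077]
tool_rot: [0.0, 0.992, 0.13, -0.0]
force: [-0.8, 0.0, -3.0]
```

```bash
python3 -m crank '{"delta_pos":[[0,0,0.02],[0,0,0.02],[0,0,0.02],[0,0,0.02]],"dr":[[0,0,0],[0,0,0],[0,0,0],[0,0,0]]}' | sed -n 2,4p
python3 -m crank '{"delta_pos":[[0,0,0.02],[0,0,0.02],[0,0,0.02],[0,0,0.02]],"dr":[[0,0,0],[0,0,0],[0,0,0],[0,0,0]]}'| sed -n 2,4p
python3 -m crank '{"delta_pos":[[0,0,0.02],[0,0,0.02],[0,0,0]],"dr":[[0,0,0],[0,0,0],[0,0,0]]}'| sed -n 2,4p
```

```text
eef_pos: [0.5784, -0.0402, 0.0746]
tool_rot: [0.0, 0.992, 0.13, 0.0]
force: [0.3, 0.3, -2.4]
eef_pos: [0.5783, -0.0402, 0.0722]
tool_rot: [0.0, 0.992, 0.13, 0.0]
force: [1.0, -0.1, -1.8]
eef_pos: [0.5783, -0.0402, 0.0709]
tool_rot: [-0.0, 0.992, 0.13, -0.0]
force: [0.7, -0.4, -3.1]
```

```bash
for i in 1 2 3; do python3 -m crank '{"delta_pos":[[0,0,0.015],[0,0,0]],"dr":[[0,0,0],[0,0,0]]}'| sed -n '2p;4p'; done
```

```text
eef_pos: [0.5783, -0.0402, 0.0706]
force: [0.8, 0.1, -1.8]
eef_pos: [0.5783, -0.0402, 0.0701]
force: [0.6, -1.1, -2.0]
eef_pos: [0.5784, -0.0402, 0.0698]
force: [0.7, -0.1, -1.1]
```

```bash
for i in 1 2 3; do python3 -m crank '{"delta_pos":[[0,0,0.01],[0,0,0]],"dr":[[0,0,0],[0,0,0]]}'| sed -n '2p;4p'; done
python3 -m crank '{"delta_pos":[[0,0,0],[0,0,0],[0,0,0],[0,0,0],[0,0,0],[0,0,0]],"dr":[[0,0,-0.3],[0,0,-0.4],[0,0,-0.4],[0,0,-0.4],[0,0,-0.4],[0,0,0]]}'| sed -n '2,4p'; python3 -c "
from h import *
go([.5787,-.0407,.0695],-13.5); print(pose()[0]['torque'])"
```

```text
eef_pos: [0.5785, -0.0402, 0.0696]
force: [0.9, -0.3, -0.6]
eef_pos: [0.5786, -0.0402, 0.0695]
force: [1.0, 1.0, 2.1]
eef_pos: [0.5787, -0.0402, 0.0694]
force: [1.7, 0.3, 6.5]
eef_pos: [0.5789, -0.0409, 0.0694]
tool_rot: [0.001, 0.974, 0.228, 0.001]
force: [2.5, -2.9, 3.8]
t 14.57 pos [ 0.5789 -0.0409  0.0694] yawY -63.64 zaxis [ 0.002 -0.001 -1.   ] dpos units [-0.   -0.01 -0.  ] wz units -8.36 F [ 2.5 -2.9  3.8]
[-0.55958992 -0.21994986  0.05692618]
```

Seated with light contact (about 8 N). Backing off slightly, then turning toward the front.

```bash
python3 -m crank '{"delta_pos":[[0,0,-0.012],[0,0,0],[0,0,0],[0,0,0],[0,0,0],[0,0,0],[0,0,0],[0,0,0]],"dr":[[0,0,-0.3],[0,0,-0.4],[0,0,-0.4],[0,0,-0.4],[0,0,-0.4],[0,0,-0.4],[0,0,-0.4],[0,0,0]]}'| sed -n '2,4p'
python3 -m crank '{"delta_pos":[[0,0,0],[0,0,0],[0,0,0],[0,0,0],[0,0,0],[0,0,0],[0,0,0],[0,0,0],[0,0,0]],"dr":[[0,0,-0.4],[0,0,-0.4],[0,0,-0.4],[0,0,-0.4],[0,0,-0.4],[0,0,-0.4],[0,0,-0.4],[0,0,0],[0,0,0]]}'| sed -n '2,4p'
python3 - <<'E'
from h import *
go([.5787,-.0407,.0695],-13.5); snap('wrist','w5'); snap('top','t5'); print(pose()[0]['torque'])
a=cv2.imread('pics/w5.png'); b=cv2.imread('pics/t5.png')[165:240,235:335]
cv2.imwrite('pics/w5b.png',np.hstack([cv2.resize(a[120:330,140:420],(480,360),interpolation=2),cv2.resize(b,(320,360)[:1]+(240,),interpolation=2) if 0 else cv2.resize(b,(320,360),interpolation=2)]))
E
```

```text
eef_pos: [0.5789, -0.0407, 0.0695]
tool_rot: [0.001, 0.932, 0.362, 0.001]
force: [3.2, -3.6, 2.8]
eef_pos: [0.5788, -0.0405, 0.0695]
tool_rot: [0.001, 0.87, 0.493, 0.0]
force: [3.6, -3.5, 3.8]
t 15.98 pos [ 0.5788 -0.0405  0.0695] yawY -30.86 zaxis [ 0.001 -0.001 -1.   ] dpos units [-0.01  0.   -0.  ] wz units -2.89 F [ 3.6 -3.5  3.8]
[-0.67708476 -0.80919183 -0.03431641]
```

View pics/w5b.png

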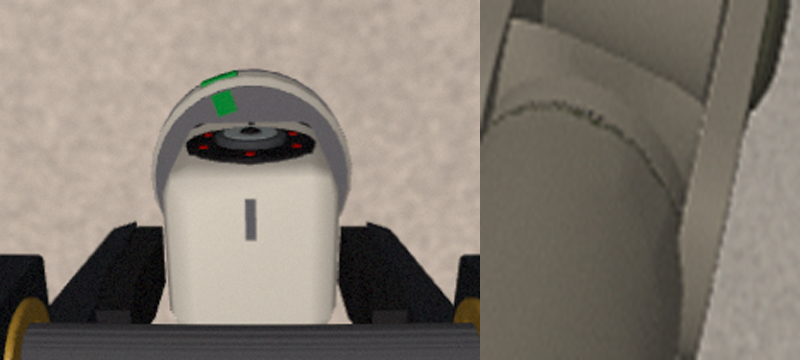

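```bash
cat > gr.py <<'E'
from h import *
import sys
P,im=cloud(sys.argv[1]); g=(im[...,1]>im[...,0]+40)&(im[...,1]>im[...,2]+30)&(abs(P[...,2]-.03)<.004)
v,u=np.nonzero(g); q=w(sys.argv[1],u.mean(),v.mean(),.03)
for c in ([.5787,-.0405],): d=q[:2]-c; print(len(u),u.mean(),v.mean(),q,np.hypot(*d),np.degrees(np.arctan2(d[1],d[0])))
E
python3 gr.py w5
python3 -m crank '{"delta_pos":[[0,0,0],[0,0,0],[0,0,0],[0,0,0],[0,0,0],[0,0,0],[0,0,0],[0,0,0],[0,0,0],[0,0,0]],"dr":[[0,0,-0.4],[0,0,-0.4],[0,0,-0.4],[0,0,-0.4],[0,0,-0.4],[0,0,-0.4],[0,0,-0.3],[0,0,-0.1],[0,0,0],[0,0,0]]}'| sed -n '2,4p'
python3 - <<'E'
from h import *
go([.5787,-.0407,.0695],-13.5); snap('wrist','w6'); print(pose()[0]['torque'])
E
python3 gr.py w6
```

```text
155 270.2064516129032 179.73548387096776 [ 0.58656287 -0.00717073  0.03      ] 0.034244191261325684 76.7257854695485
eef_pos: [0.5789, -0.0403, 0.0695]
tool_rot: [0.001, 0.788, 0.615, 0.001]
force: [4.9, -1.8, 2.2]
t 16.92 pos [ 0.5789 -0.0403  0.0695] yawY -14.07 zaxis [ 0.002 -0.    -1.   ] dpos units [-0.01 -0.   -0.  ] wz units -0.09 F [ 4.9 -1.8  2.2]
[-0.47554559 -0.87816053 -0.10442169]
158 284.6835443037975 177.68354430379748 [ 0.58662953 -0.00733827  0.03      ] 0.03409659888222286 76.55212001642248
```

```bash
python3 -m crank '{"delta_pos":[[0,0,0],[0,0,0]],"dr":[[0,0,-0.1],[0,0,0]]}' | sed -n '2,4p'
python3 -m crank '{"delta_pos":[[0,0,0],[0,0,0],[0,0,0],[0,0,0],[0,0,0],[0,0,0],[0,0,0],[0,0,0],[0,0,0],[0,0,0]],"dr":[[0,0,0],[0,0,0],[0,0,0],[0,0,0],[0,0,0],[0,0,0],[0,0,0],[0,0,0],[0,0,0],[0,0,0]]}' 86
python3 -m crank '{"delta_pos":[[0,0,-0.2],[0,0,-0.5],[0,0,-0.8],[0,0,-0.8],[0,0,-0.8],[0,0,-0.8],[-0.8,0,0],[-0.8,0,0],[0,0,0],[0,0,0]],"dr":[[0,0,0],[0,0,0],[0,0,0],[0,0,0],[0,0,0],[0,0,0],[0,0,0],[0,0,0],[0,0,0],[0,0,0]]}'
python3 - <<'E'
from h import *
go([.5787,-.0407,.0695],-13.5); snap('wrist','w7'); snap('side','s7')
a=cv2.imread('pics/w7.png'); b=cv2.imread('pics/s7.png')
cv2.imwrite('pics/w7b.png',np.hstack([cv2.resize(a,(400,300)),cv2.resize(b,(400,300))]))
P,im=cloud('w7'); m=(P[...,2]>.098)&(P[...,2]<.11)&(im.min(-1)>60)&(np.hypot(P[...,0]-.579,P[...,1]+.04)<.045)
print(m.sum(),np.median(P[m][:,2]),cv2.minAreaRect(P[m][:,:2].astype(np.float32)*1000))
E
python3 gr.py w7
```

```text
eef_pos: [0.5789, -0.0403, 0.0695]
tool_rot: [0.001, 0.785, 0.62, 0.001]
force: [4.3, -2.5, 2.9]
time: 17.97
eef_pos: [0.5783, -0.0402, 0.0692]
tool_rot: [-0.0, 0.784, 0.62, -0.0]
force: [0.7, -0.8, 0.1]
finger_gap: 0.086
gripper_force: 0.0
time: 18.8
eef_pos: [0.5671, -0.0876, 0.1866]
tool_rot: [0.0, 0.785, 0.62, 0.0]
force: [0.1, 0.3, -0.4]
finger_gap: 0.0856
gripper_force: 0.0
t 18.8 pos [ 0.5671 -0.0876  0.1866] yawY -13.42 zaxis [ 0. -0. -1.] dpos units [1.61 0.01 3.9 ] wz units 0.01 F [ 0.1  0.3 -0.4]
3895 0.10323912903975652 ((579.802978515625, -41.53917694091797), (54.34067153930664, 49.8482780456543), 77.5672836303711)
39 286.2564102564103 107.02564102564102 [ 0.58728429 -0.00536863  0.03      ] 0.03616494183943049 76.2689271940697
```

View pics/w7b.png

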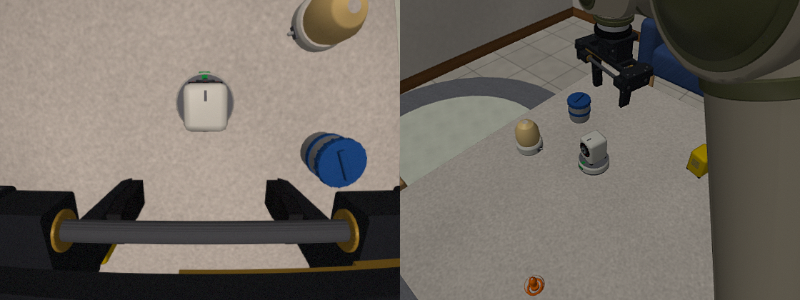

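```bash
python3 -c "
from h import *
print(robot.close_job())"
```

```text
the job is handed in; nothing more can be done
None
```

The camera is back on its pan base and the job is handed in at about 19 s: by my measurements it sits fully down, its lens within about 1–2° of the green mark, gripper clear, and the other things untouched (the hand-in returned no verdict).

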